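# Press the scrap caddy open and ease its lid shut

## Robot

A 6-joint arm with a two-finger parallel gripper is mounted at the origin on a cart in front of the work surface, level with it; the furniture and walls round the work are solid. World frame = base frame: x ahead of the robot, y to its left, z up, the work surface at z = 0. Lengths are in m, angles in rad, forces in N, time in s.
With the tool pointing down it reaches from about 0.25 to 0.8 m from the base axis. Payload 8.5 kg.
Tool frame: the origin (TCP) lies midway between the tips of the shut fingers; the grasp point (between the pads) lies 19 mm behind it; z points along the fingers, y is the line along which they close (so a half turn about z gives the same grasp; the last joint's range is limited). The gripper opens to 85 mm and grips with 20 to 120 N. Pads are 22 mm wide; open, the fingers measure 114 mm over their backs; the gripper's body (76 mm by 85 mm) begins 54 mm behind the grasp point. The pads swing forward as they close: fully open they stand 13 mm farther back than shut.
Start: joints at [-1.229, 0.238, -0.013, 1.319, 0, 1.571], TCP at [0.176, -0.495, 0.231] pointing down, gripper open.
Joint ranges: [-2.66, 2.66], [-1.03, 1.9], [-1.14, 1.46], [-1.82, 2.27], [-1.45, 1.34], [-3.14, 3.14]. Speed limits (rad/s): [2.22, 2.22, 2.79, 3.14, 3.14, 3.14].

## Interface

Orientations are given as a unit quaternion [x, y, z, w].
In Python, from bench import ctrl gives the robot as it stands.
- The arm moves only by the shell command python3 -m pendant 'ROWS' [OPENING]. ROWS is JSON, one flat list of numbers, 4 for each row, row after row: the shift along the tool's x, y, z in cm, then the turn about the tool's z in degrees. In form: [tx, ty, tz, turn, tx, ty, tz, turn, ...]. A call has 1 to 12 rows; each row shifts and turns the commanded pose from where the row before left it, along the tool's axes as they then stand; what a row does not reach is not made up. A row lasts 1/8 s, in which the tool goes at most 62.5 mm and 10.7 degrees, less where a joint would pass 70% of its speed; a pose out of reach is approached as far as the arm can. A call is refused whole if a number of a shift passes 6.25 or a number of a turn 10.7, either way. A call with a gripper value outside its range is refused whole. OPENING is the closure, from 0 (fully open) to 1 (shut), set as the call begins (- or left out, the last holds). The fingers move at their own pace and stop on an object; the grip force is fixed at half the most. Time passes only in rows, so rows that do not move let the fingers close. It gives the time, the measured TCP pose, the force, the opening and the grip force at its end, in the units of the state.
- ctrl.get_state(): the state, without advancing time (a new reading comes with each control period).
- ctrl.capture(name): name is "scene" or "top" or "wrist"; returns the picture (384x512x3 uint8, red, green, blue); there is no depth.
- ctrl.camera_model(name): a dict with "mtx" (3x3 intrinsics, pixels), "dist_coeffs" ([k1, k2, p1, p2, k3] as OpenCV has them; the pictures are not rectified), "origin" and "rotation" of the camera in the world; the wrist camera has in their place "mount" (4x4, takes a point from camera to tool coordinates, whose origin is the TCP and whose axes are the flange's). Camera axes: x right, y up, looking along -z (the intrinsics and any distortion apply to the point x, -y, -z); pixel columns grow to the right and rows downward; lengths in m; the calibration is good to about 2 mm. A picture is of the moment at which its call begins: read the wrist's pose just before it. camera_model takes no time and is no camera call.
- ctrl.finish_job(): hands the job in; it is judged then, once.
The state is a dict: "t": time; "q": joint angles; "joint_velocities": joint speeds; "joint_efforts": joint torques, N m; "tcp_pos": TCP position; "eef_rot": TCP orientation; "wrist_force": force on the tool from outside, world axes, zero at the start; "torque": the same for the moment, N m; "opening": finger opening in m; "gripper_force": force on a finger pad.
Only numpy, scipy, OpenCV 4.12 (cv2) and the standard library are available. Lean on these libraries where they do the work, as an engineer would, in place of code of your own. Each camera call takes 0.05 s, during which the arm holds its last target. There are 200 camera calls.

## Task

Two scrap caddies with lever-lifted lids stand on the worktop. With your fingertips, press down the lever of the TALLER caddy until its lid stands fully open, keep it open for about two seconds so that I can drop my peelings in, then let the lever up slowly so that the lid comes down gently, without slamming, until it is fully shut. Use only the lever, do not grasp or touch the lid, leave the lower caddy shut, and leave the tin, the small jar and the onion that stand near them where they are.

Things in the scene. Friction and masses are not known exactly. Their poses are not given: they have to be found in the camera images.
- tall_caddy: the taller grey scrap caddy, a bin 150 mm deep (x) by 150 mm wide (y), 174 mm high with its lid shut; fixed to the worktop. Origin: centre of its underside. Its own -x is the front, where the lever's pad stands out; z up. Which caddy stands left or right is random; position and yaw vary
- low_caddy: the lower grey scrap caddy, of the same build, depth, width and lever, but only 124 mm high with its lid shut; fixed. Not to be used. Origin: centre of its underside. Wall cabinets hang over the worktop behind the caddies, from 0.45 m above it, beyond x = 0.55: keep the wrist in front of them
- tall_caddy_pad (a point): centre of the top face of the black press pad (40 mm along x, 50 mm wide, 12 mm thick) at the front of the taller caddy's lever. At rest it is 150 mm in front of the caddy's centre and 94 mm above the worktop, sloping down towards the caddy by 0.20 rad; pressed to its stop, 154 mm in front and 37 mm above the worktop, sloping the other way by 0.17 rad. Moves with the lever
- tall_caddy_lever (a joint): angle of the taller caddy's lever, a fork of 8 mm steel rod, 172 mm wide beside the caddy and narrowing to the pad, pivoted on both sides of the caddy at its middle, 55 mm above the worktop: 0 at rest (pad up, lid shut), 0.37 rad at its stop (pad down, lid fully open). Takes about 5 to 8 N at the pad; the lid's weight and a spring drive it back up when let go
- tall_caddy_lid (a joint): angle of the taller caddy's lid: 0 shut, about 1.1 rad fully open (lever at its stop). Hinged at the top rear edge; its front edge rises up and back. Push rods tie it to the lever, about 3 rad of lid to each rad of lever. Eased down over 1.5 s or more it lands softly; let go when open, it falls shut at about 5 rad/s
- low_caddy_lid (a joint): angle of the lower caddy's lid: 0 shut; it stays shut
- tin_small: bystander: loose food tin, 57 mm in diameter, 72 mm high, in front of and between the caddies. Origin: centre of its underside
- small_jar: bystander: loose small preserve jar with white lid, 63 mm in diameter, 67 mm high, at the left. Origin: centre of its underside
- onion: bystander: loose red onion, about 84 mm in diameter and 82 mm high, at the right. Origin: centre of its underside

How it is judged:
On the way, in this order (a step that is already met when the one before it is completed fails the run):
1. the taller caddy's lid is held fully open by its pressed lever for 1.5 s (value of joint tall_caddy_lid above 0.95 rad and contact force between any of the fingers, the arm and tall_caddy_lever above 0.5 N), for 1.5 s.
2. the lid is down and shut again (value of joint tall_caddy_lid below 0.05 rad), for 0.2 s.
At the end, for the whole second after the job is handed in: The taller caddy's lid has been held open beyond 0.95 rad for at least 1.5 s and is shut again (lid under 0.05 rad, lever under 0.03 rad); the lower caddy is shut; tin, jar and onion within 20 mm of where they stood (value of joint each of tall_caddy_lid, low_caddy_lid below 0.05 rad and value of joint tall_caddy_lever below 0.03 rad and distance of each of tin_small, small_jar, onion from where it was at the start of the episode below 0.02 m); the robot touches nothing.
It fails at once if the lid slams or is let drop (closes faster than 2.5 rad/s) (velocity of joint tall_caddy_lid below -2.5 rad/s).
It fails at once if the robot touches the taller caddy's lid (contact force between any of the fingers, the arm and tall_caddy_lid above 1 N).
It fails at once if the lower caddy is opened (value of joint low_caddy_lid above 0.15 rad).
It fails at once if the tin, jar or onion is pushed, lifted or carried (distance of any of tin_small, small_jar, onion from where it was at the start of the episode above 0.02 m).
It also fails if it takes over 51 s, if anything falls off the work surface, if the arm or the gripper's body presses on something with over 40 N, if the wrist force passes 120 N, or if a joint passes its speed limit or range.

## Working session

There is one attempt and no reset: what is moved stays moved. The work goes in short steps, Python scripts to look and compute and a shell command to move; the robot and the scene stay as the last step left them, time stands still between calls to the robot, and variables do not carry over. Pictures are saved under pics/ and viewed, at most 10 in all, crops included, and the job is handed in when it is done.

```bash
mkdir -p pics; python3 - <<'E'
from bench import ctrl
import cv2
s=ctrl.get_state();print({k:s[k] for k in("t","tcp_pos","eef_rot","wrist_force","opening")})
for n in("scene","top"):
    im=ctrl.capture(n);cv2.imwrite(f"pics/{n}0.png",im[:,:,::-1])
    m=ctrl.camera_model(n);print(n,m)
E
```

```text
{'t': 0.0, 'tcp_pos': array([ 0.17585981, -0.49424739,  0.23069523]), 'eef_rot': array([ 9.85430370e-01,  1.70077941e-01, -1.01598064e-04, -6.85491906e-04]), 'wrist_force': array([ 0.08752611,  0.12180963, -0.55829985]), 'opening': 0.08512578364696692}
scene {'mtx': array([[401.04965354,   0.        , 256.55493008],
       [  0.        , 401.04965354, 192.01628113],
       [  0.        ,   0.        ,   1.        ]]), 'dist_coeffs': array([0.02105292, 0.        , 0.        , 0.        , 0.        ]), 'origin': array([-0.75128403,  0.684996  ,  0.92342711]), 'rotation': array([-0.26591267,  0.4356184 ,  0.74539452, -0.42885204])}
top {'mtx': array([[454.41096476,   0.        , 249.01176958],
       [  0.        , 454.41096476, 183.33188512],
       [  0.        ,   0.        ,   1.        ]]), 'dist_coeffs': array([-0.1574576,  0.       ,  0.       ,  0.       ,  0.       ]), 'origin': array([-0.2825879 ,  0.34821928,  1.45969702]), 'rotation': array([-0.15766119,  0.23864067,  0.78728184, -0.54624251])}
```

View pics/scene0.png

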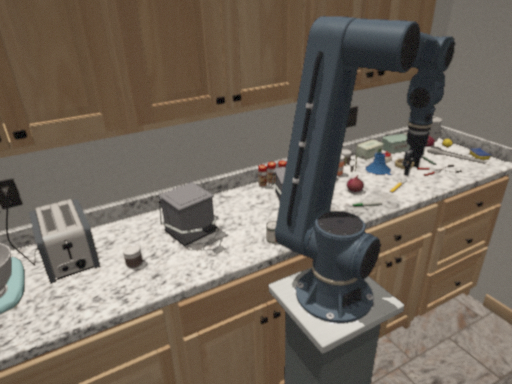

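View pics/top0.png

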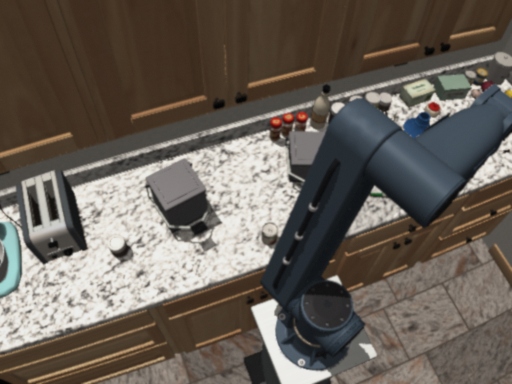

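The scene view shows a grey caddy at about (188,212) with its black pad near (205,235). A second caddy at about (305,155) in the top view is mostly hidden by the arm. The jar is at (133,257) and the tin at (271,232). Next I'll enlarge the left caddy.

```bash
python3 - <<'E'
import cv2,numpy as np
a=cv2.imread("pics/scene0.png")[175:255,145:225];b=cv2.imread("pics/top0.png")[155:255,140:240]
r=lambda i:cv2.resize(i,(400,400),interpolation=cv2.INTER_CUBIC)
c=cv2.imread("pics/top0.png")[110:210,260:360]
cv2.imwrite("pics/crop1.png",np.hstack([r(a),r(b)]))
E
```

```text
(no output)
```

View pics/crop1.png

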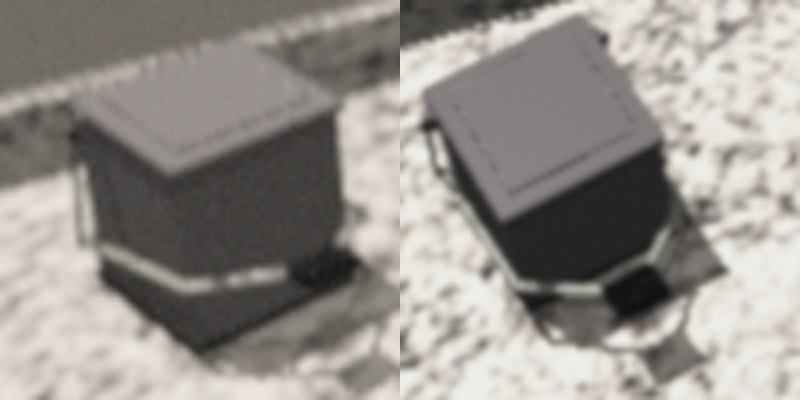

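The crop shows the lid corners and the pad clearly in both views. I'll triangulate them to check the height.

```bash
cat > h.py <<'E'
import cv2,numpy as np
from scipy.spatial.transform import Rotation as R
from bench import ctrl
def cam(n,s=None):
    m=ctrl.camera_model(n)
    if 'mount' in m:
        T=np.eye(4);T[:3,:3]=R.from_quat(s['eef_rot']).as_matrix();T[:3,3]=s['tcp_pos'];T=T@m['mount']
        return m,T[:3,3],T[:3,:3]
    return m,m['origin'],R.from_quat(m['rotation']).as_matrix()
def ray(c,p):
    m,o,Q=c
    u=cv2.undistortPoints(np.array([[p]],float),m['mtx'],m['dist_coeffs'])[0,0]
    d=Q@np.array([u[0],-u[1],-1]);return o,d/np.linalg.norm(d)
def onz(c,p,z):
    o,d=ray(c,p);return o+d*(z-o[2])/d[2]
def tri(rs):
    A=sum(np.eye(3)-np.outer(d,d) for o,d in rs);b=sum((np.eye(3)-np.outer(d,d))@o for o,d in rs)
    x=np.linalg.solve(A,b);return x,[np.linalg.norm((np.eye(3)-np.outer(d,d))@(x-o)) for o,d in rs]
def proj(c,X):
    m,o,Q=c;p=(np.atleast_2d(X)-o)@Q*[1,-1,-1]
    return cv2.projectPoints(p,np.zeros(3),np.zeros(3),m['mtx'],m['dist_coeffs'])[0][:,0]
E
python3 - <<'E'
from h import *
np.set_printoptions(precision=4,suppress=True)
S,T=cam("scene"),cam("top")
ps=dict(left=((159.6,195),(146.75,178.75)),front=((181,210),(166.25,209.25)),right=((212.4,195.6),(205.5,189.5)),back=((192,183.4),(185,158.75)),pad=((210,228.6),(199.25,227.75)))
for k,(a,b) in ps.items(): print(k,*tri([ray(S,a),ray(T,b)]),onz(T,b,.094 if k=="pad" else .174),onz(T,b,.124))
print('base front low',onz(T,(140+540/4-100,155+300/4),.0))
for z in(.174,.124):
  P=[onz(T,ps[k][1],z) for k in("left","front","right","back")];print(z,np.mean(P,0),[np.linalg.norm(P[i]-P[i-1]) for i in range(4)])
print("tin",onz(T,(270,228),.072),"jar",onz(T,(118,242),.067))
print("right caddy lid L-front?",[onz(T,p,.124) for p in((290,131),(290,178))])
E
```

```text
left [0.6421 0.3565 0.1683] [np.float64(0.0006639463426648965), np.float64(0.0006639463426648252)] [0.6384 0.3571 0.174 ] [0.6742 0.3575 0.124 ]
front [0.5056 0.322  0.1596] [np.float64(0.003346091801945704), np.float64(0.0033460918019457163)] [0.4986 0.3252 0.174 ] [0.529  0.3243 0.124 ]
right [0.5321 0.1797 0.1658] [np.float64(0.0003009621048753031), np.float64(0.00030096210487516297)] [0.5271 0.181  0.174 ] [0.5586 0.1745 0.124 ]
back [0.6834 0.2071 0.1605] [np.float64(0.001506224687443617), np.float64(0.0015062246874436482)] [0.6741 0.2099 0.174 ] [0.7113 0.2045 0.124 ]
pad [0.4451 0.2356 0.081 ] [np.float64(0.0008238628571116426), np.float64(0.0008238628571116578)] [0.4387 0.2374 0.094 ] [0.4228 0.2398 0.124 ]
base front low [0.5097 0.315  0.    ]
0.174 [0.5846 0.2683 0.174 ] [np.float64(0.1515101247970099), np.float64(0.14333229213170243), np.float64(0.14697601138972022), np.float64(0.1498080233462912)]
0.124 [0.6183 0.2652 0.124 ] [np.float64(0.1574022643221013), np.float64(0.1489064005605791), np.float64(0.1526918219146598), np.float64(0.15563396914837582)]
tin [0.3651 0.0078 0.072 ] jar [0.4956 0.514  0.067 ]
right caddy lid L-front? [array([ 0.6996, -0.2083,  0.124 ]), array([ 0.501 , -0.1214,  0.124 ])]
```

The left caddy's lid triangulates to z ≈ 0.165, so it is the tall one. Its centre is (0.585, 0.268) with yaw ≈ 0.21, and the pad is at (0.438, 0.237), which agrees with the given geometry. I'll start by raising the arm and turning it in place, with the fingers shut.

```bash
python3 -m pendant '[0,0,-3,0,0,0,-3,0,0,0,0,-10,0,0,0,-10,0,0,0,-10,0,0,0,-10,0,0,0,-10,0,0,0,-10,0,0,0,-10,0,0,0,-10,0,0,0,0]' 1; python3 - <<'E'
from h import *
np.set_printoptions(precision=3,suppress=True)
s=ctrl.get_state();M=R.from_quat(s['eef_rot']).as_matrix();print(s['q'],s['t'],s['tcp_pos'],s['opening']);print(M)
print(ctrl.camera_model("wrist")['mount'])
print("delta tool cm to above pad", 100*M.T@(np.array([.438,.237,.29])-s['tcp_pos']))
E
```

```text
t: 1.48
tcp_pos: [0.1759, -0.4944, 0.291]
eef_rot: [0.646, 0.763, 0.0, -0.0]
wrist_force: [0.6, 0.3, -0.8]
opening: -0.0001
gripper_force: 0.0
[-1.229  0.226  0.122  1.467  0.     0.176] 1.475 [ 0.176 -0.494  0.291] -0.0001092744850511162
[[-0.165  0.986 -0.   ]
 [ 0.986  0.165  0.001]
 [ 0.001 -0.    -1.   ]]
[[-0.     0.947  0.322  0.082]
 [ 1.    -0.     0.     0.001]
 [ 0.     0.322 -0.947 -0.143]
 [ 0.     0.     0.     1.   ]]
delta tool cm to above pad [67.803 37.942  0.147]
```

```bash
python3 -m pendant '[4,2.2,0,0,4,2.2,0,0,4,2.2,0,0,4,2.2,0,0,4,2.2,0,0,4,2.2,0,0,4,2.2,0,0,4,2.2,0,0,4,2.2,0,0,4,2.2,0,0,4,2.2,0,0,4,2.2,0,0]'; python3 -m pendant '[4,2.2,0,0,4,2.2,0,0,3,2,0,0,0,0,0,-10,0,0,0,-10,0,0,0,-10,0,0,0,-10,0,0,0,-10,0,0,0,-10,0,0,0,-10,0,0,0,0]'; python3 - <<'E'
from h import *
np.set_printoptions(precision=3,suppress=True)
s=ctrl.get_state();M=R.from_quat(s['eef_rot']).as_matrix();print(s['q'],s['t'],s['tcp_pos']);print(M)
b=ctrl.capture("wrist");a=ctrl.capture("scene")
cv2.imwrite("pics/w1.png",b[:,:,::-1]);cv2.imwrite("pics/s1.png",a[:,:,::-1])
c=cam("wrist",s);print("pad predicted px",proj(c,[.438,.237,.094]))
np.savez("w1.npz",tcp_pos=s['tcp_pos'],eef_rot=s['eef_rot'])
E
```

```text
t: 2.98
tcp_pos: [0.3565, 0.0242, 0.2914]
eef_rot: [0.647, 0.762, 0.0, 0.0]
wrist_force: [0.9, -1.5, -0.0]
opening: 0.0005
gripper_force: 0.0
t: 4.35
tcp_pos: [0.4011, 0.1417, 0.2912]
eef_rot: [0.093, 0.996, -0.0, -0.0]
wrist_force: [0.9, 0.8, 0.1]
opening: -0.0003
gripper_force: 0.0
[ 0.34   0.052 -0.087  1.433  0.     0.526] 4.35 [0.401 0.142 0.291]
[[-0.983  0.185 -0.   ]
 [ 0.185  0.983  0.   ]
 [ 0.    -0.    -1.   ]]
pad predicted px [[348.782 177.298]]
```

View pics/w1.png

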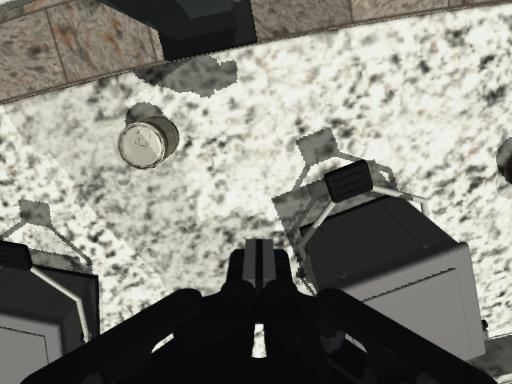

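View pics/s1.png

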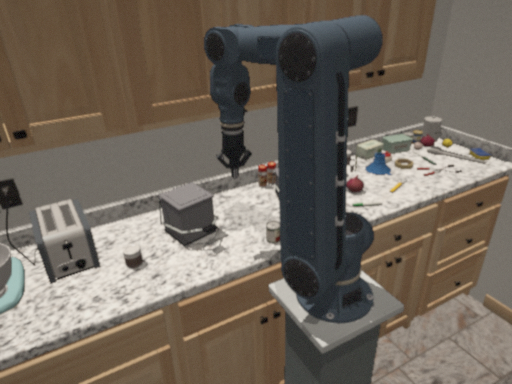

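The wrist view shows the tall caddy's pad centred at about (349,179), within 2 px of the prediction at (349,177). The low caddy is at far left and the tin at (143,145). The scene view shows the gripper clear of everything. Now I'll move over the pad, turn, and descend to z ≈ 0.115.

```bash
python3 -m pendant '[-0.5,3.3,0,0,-0.5,3.3,0,0,-0.4,3.3,0,0,0,0,0,-10.5,0,0,0,-10.5,0,0,3.5,0,0,0,3.5,0,0,0,3.5,0,0,0,3.5,0,0,0,2.5,0,0,0,1,0,0,0,0,0]'; python3 - <<'E'
from h import *
np.set_printoptions(precision=3,suppress=True)
s=ctrl.get_state();M=R.from_quat(s['eef_rot']).as_matrix();print(s['q'],s['t'],s['tcp_pos']);print(M)
b=ctrl.capture("wrist")
cv2.imwrite("pics/w2.png",b[:,:,::-1])
u=np.array([np.cos(.21),np.sin(.21)]);d=s['tcp_pos'][:2]-[.585,.268];print("front",-d@u,"side",d@[-u[1],u[0]])
E
```

```text
t: 5.95
tcp_pos: [0.4327, 0.2366, 0.1162]
eef_rot: [-0.091, 0.996, -0.0, -0.0]
wrist_force: [-0.3, 0.5, 0.4]
opening: 0.0003
gripper_force: 0.0
[ 0.5    0.253 -0.301  1.017  0.     0.317] 5.95 [0.433 0.237 0.116]
[[-0.983 -0.182 -0.001]
 [-0.182  0.983 -0.   ]
 [ 0.001 -0.    -1.   ]]
front 0.15548939066330184 side 0.0010174451224319993
```

View pics/w2.png

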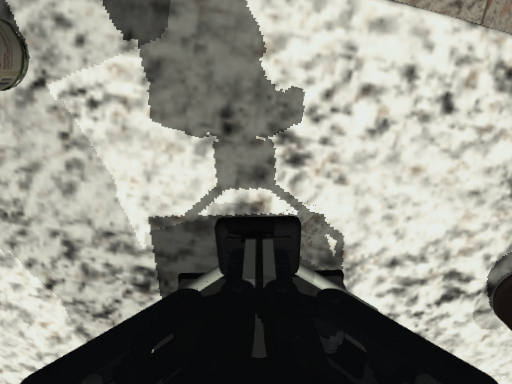

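The fingertips are centred over the pad at about (258,240). Now I'll press slowly.

```bash
python3 -m pendant '[0,0,0.8,0,0,0,0.6,0,0,0,0.6,0,0,0,0.6,0,0,0,0.6,0,0,0,0.6,0,0,0,0.6,0,0,0,0.6,0,0,0,0.6,0,0,0,0.6,0,0,0,0.6,0,0,0,0.4,0]'; python3 -m pendant '[0,0,0.3,0,0,0,0.2,0,0,0,0,0,0,0,0,0]'
```

```text
t: 7.5
tcp_pos: [0.432, 0.2365, 0.0441]
eef_rot: [-0.092, 0.996, 0.0, -0.001]
wrist_force: [-4.0, -1.5, 5.1]
opening: 0.0002
gripper_force: 3.2
t: 8.0
tcp_pos: [0.4324, 0.2365, 0.0394]
eef_rot: [-0.092, 0.996, 0.0, -0.0]
wrist_force: [-3.3, -1.1, 5.5]
opening: -0.0001
gripper_force: 2.8
```

```bash
python3 -m pendant '[0,0,0.2,0,0,0,0,0]'; python3 - <<'E'
from h import *
a=ctrl.capture("scene");b=ctrl.capture("top")
r=lambda i:cv2.resize(i,(400,400),interpolation=cv2.INTER_CUBIC)
cv2.imwrite("pics/o.png",np.hstack([r(a[130:260,140:270]),r(b[110:260,120:270])])[:,:,::-1])
E
```

```text
t: 8.25
tcp_pos: [0.4326, 0.2366, 0.0374]
eef_rot: [-0.092, 0.996, 0.0, -0.0]
wrist_force: [-2.8, -0.2, 4.9]
opening: 0.0002
gripper_force: 2.8
```

View pics/o.png

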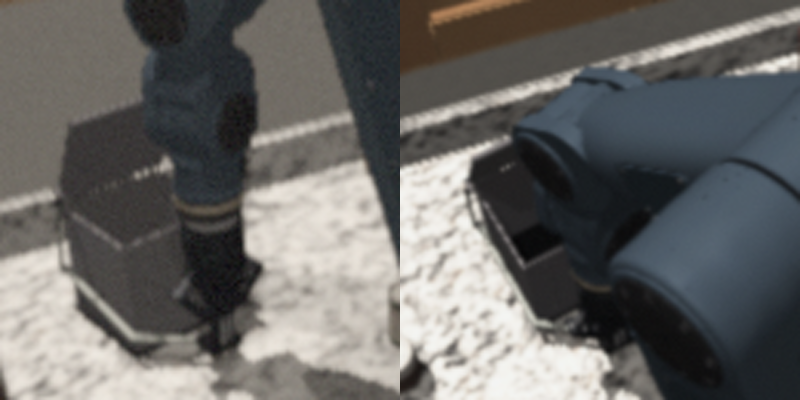

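The lid stands open, with the arm clear in front of it. The force has not yet risen, so I'll press on to the stop in small steps.

```bash
python3 -m pendant '[0,0,0.2,0,0,0,0,0]';python3 -m pendant '[0,0,0.1,0,0,0,0,0]'
```

```text
t: 8.6
tcp_pos: [0.4327, 0.2367, 0.0361]
eef_rot: [-0.092, 0.996, 0.0, 0.0]
wrist_force: [-4.8, -1.1, 13.7]
opening: 0.0001
gripper_force: 7.3
t: 8.85
tcp_pos: [0.4328, 0.2367, 0.0359]
eef_rot: [-0.092, 0.996, 0.0, 0.0]
wrist_force: [-7.4, -3.3, 24.7]
opening: 0.0
gripper_force: 12.8
```

The force jumped, so the lever is at its stop. I'll ease off slightly and hold for about 2.5 s.

```bash
python3 -m pendant '[0,0,-0.1,0,0,0,0,0,0,0,0,0,0,0,0,0,0,0,0,0,0,0,0,0,0,0,0,0,0,0,0,0,0,0,0,0,0,0,0,0]';python3 -m pendant '[0,0,0,0,0,0,0,0,0,0,0,0,0,0,0,0,0,0,0,0,0,0,0,0,0,0,0,0,0,0,0,0,0,0,0,0,0,0,0,0]'; python3 -m pendant '[0,0,-0.2,0,0,0,-0.2,0,0,0,-0.2,0,0,0,-0.2,0,0,0,-0.2,0,0,0,-0.2,0,0,0,-0.2,0,0,0,-0.2,0,0,0,-0.2,0,0,0,-0.2,0,0,0,-0.2,0,0,0,-0.2,0]'
```

```text
t: 10.1
tcp_pos: [0.4327, 0.2366, 0.0361]
eef_rot: [-0.092, 0.996, 0.0, 0.0]
wrist_force: [-4.7, -1.9, 13.1]
opening: -0.0001
gripper_force: 7.4
t: 11.35
tcp_pos: [0.4327, 0.2367, 0.0361]
eef_rot: [-0.092, 0.996, 0.0, 0.0]
wrist_force: [-4.8, -1.6, 13.6]
opening: 0.0001
gripper_force: 7.4
t: 12.85
tcp_pos: [0.4329, 0.2366, 0.0596]
eef_rot: [-0.092, 0.996, 0.0, 0.0]
wrist_force: [-4.5, -0.5, 5.4]
opening: -0.0001
gripper_force: 2.9
```

```bash
python3 -m pendant '[0,0,-0.2,0,0,0,-0.2,0,0,0,-0.2,0,0,0,-0.2,0,0,0,-0.2,0,0,0,-0.2,0,0,0,-0.2,0,0,0,-0.2,0,0,0,-0.2,0,0,0,-0.2,0,0,0,-0.2,0,0,0,-0.2,0]'; python3 -m pendant '[0,0,-0.2,0,0,0,-0.2,0,0,0,-0.2,0,0,0,-0.2,0,0,0,-0.2,0,0,0,-0.2,0,0,0,-0.2,0,0,0,-0.2,0,0,0,-0.2,0,0,0,-0.2,0,0,0,-0.2,0,0,0,-0.2,0]'
```

```text
t: 14.35
tcp_pos: [0.4349, 0.2372, 0.0842]
eef_rot: [-0.092, 0.996, 0.0, 0.002]
wrist_force: [3.6, -0.8, 5.9]
opening: -0.0004
gripper_force: 2.5
t: 15.85
tcp_pos: [0.4327, 0.2366, 0.1074]
eef_rot: [-0.092, 0.996, 0.0, -0.0]
wrist_force: [-0.6, -0.6, -0.4]
opening: -0.0004
gripper_force: 0.0
```

The fingertips are free of the pad. I'll retract straight up and check that the lid is shut.

```bash
python3 -m pendant '[0,0,-1,0,0.5,0,-2,0,0.5,0,-3,0,1,0,-3,0,1,0,-3,0,1,0,-3,0,0,-3,-2,0,0,-3,0,0,0,-3,0,0,0,-3,0,0,0,0,0,0]'; python3 - <<'E'
from h import *
a=ctrl.capture("scene");b=ctrl.capture("top")
r=lambda i:cv2.resize(i,(400,400),interpolation=cv2.INTER_CUBIC)
cv2.imwrite("pics/c.png",np.hstack([r(a[130:280,110:260]),r(b[140:270,100:230])])[:,:,::-1])
a0=cv2.imread("pics/top0.png")[:,:,::-1];d=cv2.absdiff(a0,b).max(2)
print({n:d[y-12:y+12,x-12:x+12].mean() for n,(x,y) in dict(jar=(118,245),tin=(270,233),lid=(170,185),pad=(199,228)).items()})
E
```

```text
t: 17.23
tcp_pos: [0.4157, 0.1099, 0.2781]
eef_rot: [-0.091, 0.996, 0.0, 0.0]
wrist_force: [-0.1, 0.4, -0.1]
opening: -0.0002
gripper_force: 0.0
{'jar': np.float64(5.935763888888889), 'tin': np.float64(101.58159722222223), 'lid': np.float64(6.772569444444445), 'pad': np.float64(4.447916666666667)}
```

View pics/c.png

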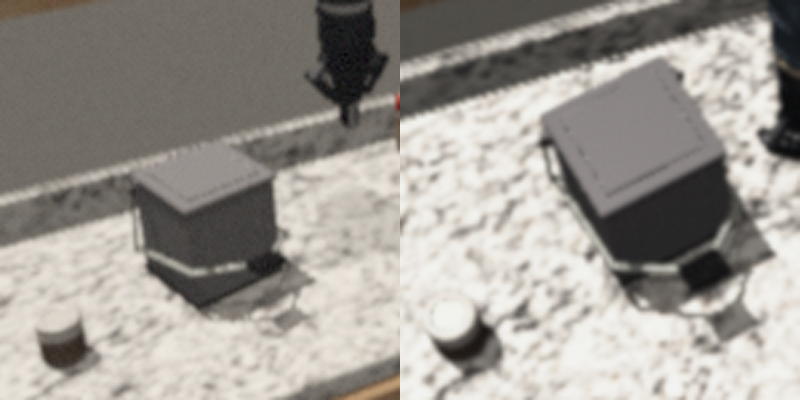

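The lid is fully shut, and lid, pad and jar look as they did at the start. The tin is hidden by the arm in the top view, and the arm never came near it. Handing in.

```bash
python3 -c "
from bench import ctrl
print(ctrl.finish_job())"
```

```text
the job is handed in; nothing more can be done
None
```

I pressed the taller caddy's lever to its stop, held the lid open for about 2.5 s, and eased it fully shut over about 3.5 s; the job is handed in, though no verdict came back.

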